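# Size beads by tipping the sorting tray

## Robot

A 6-joint arm with a two-finger parallel gripper is mounted at the origin on the work surface; the furniture and walls round the work are solid. World frame = base frame: x ahead of the robot, y to its left, z up, the work surface at z = 0. Lengths are in m, angles in rad, forces in N, time in s.
With the tool pointing down it reaches from about 0.35 to 0.725 m from the base axis. Payload 4.3 kg.
Tool frame: the origin (TCP) lies on the centre line of the jaws, within the pads' length; the fingertips stand 22 mm ahead of it and the grasp point (between the pads) lies 3 mm ahead of it; z points along the fingers, y is the direction in which the jaws open and shut (so a half turn about z gives the same grasp; the last joint's range is limited). The gripper opens to 85 mm and grips with 20 to 120 N. Pads are 22 mm wide; open, the fingers measure 114 mm over their backs; the gripper's body (76 mm by 85 mm) begins 54 mm behind the grasp point. The pads swing forward as they close: fully open they stand 13 mm farther back than shut.
Start: joints at [-0.11, 0.377, 0.081, 1.274, 0, 1.46], TCP at [0.575, 0, 0.253] pointing down, gripper open.
Joint ranges: [-2.72, 2.72], [-0.84, 1.66], [-1.02, 1.22], [-1.77, 2.12], [-1.37, 1.28], [-3.14, 3.14]. Speed limits (rad/s): [2.57, 2.57, 3.14, 3.14, 3.14, 3.14].

## Interface

Orientations are given as a 3x3 rotation matrix whose columns are the frame's x, y, z axes.
In Python, from station import env gives the robot as it stands.
- The arm moves only by the tool play_rows, never from a script. Its argument "commands" is a list of rows, each a list of 7 numbers: the shift along the tool's x, y, z in cm, then the turn, a rotation vector about the tool's x, y, z in degrees, then the opening, from 0 (shut) to 1 (fully open). In form: [[dx, dy, dz, rx, ry, rz, hand], ...]. A call has 1 to 8 rows; each row shifts and turns the commanded pose from where the row before left it, along the tool's axes as they then stand; what a row does not reach is not made up. A row lasts 1/10 s, in which the tool goes at most 50 mm and 8.59 degrees, less where a joint would pass 70% of its speed; a pose out of reach is approached as far as the arm can. A call is refused whole if a number of a shift passes 5 or a number of a turn 8.59, either way. A call with a gripper value outside its range is refused whole. The fingers move at their own pace and stop on an object; "grip_force" is the grip in N (left out, the last holds). Time passes only in rows, so rows that do not move let the fingers close. It gives the time, the measured TCP pose, the force and the opening at its end, in the units of the state.
- env.get_obs(): the state, without advancing time (a new reading comes with each control period).
- env.capture(name): name is "scene" or "side" or "wrist"; returns the picture (480x640x3 uint8, red, green, blue); there is no depth.
- env.camera_info(name): a dict with "K" (3x3 intrinsics, pixels), "distortion" ([k1, k2, p1, p2, k3] as OpenCV has them; the pictures are not rectified), "R" (3x3) and "t" (3): a world point X has camera coordinates R X + t; the wrist camera has in their place "hand_eye" (4x4, takes a point from camera to tool coordinates, whose origin is the TCP and whose axes are the flange's). Camera axes: x right, y down, z forward; pixel columns grow to the right and rows downward; lengths in m; the calibration is good to about 2 mm. A picture is of the moment at which its call begins: read the wrist's pose just before it. camera_info takes no time and is no camera call.
- env.close_job(): hands the job in, once; it reports no verdict.
The state is a dict: "time": time; "joint_pos": joint angles; "qvel": joint speeds; "joint_efforts": joint torques, N m; "tool_pos": TCP position; "orientation": TCP orientation; "wrist_force": force on the tool from outside, world axes, zero at the start; "torque": the same for the moment, N m; "grip_width": finger opening in m.
Only numpy, scipy, OpenCV 4.12 (cv2) and the standard library are available. Lean on these libraries where they do the work, as an engineer would, in place of code of your own. Each camera call takes 0.05 s, during which the arm holds its last target.

## Task

Size the mixed beads in the wooden tray: take the tray by the grip at its back, lift it off the bench and tip it nose down until all three small round beads have rolled under the steel bar into the pointed corner, with the two big carved beads kept back behind the bar. If a big bead traps a small one, shake it loose and tip again. Finish still holding the tray steady in the air, its nose a good 8 cm or more above the bench, tipped 20 to 45 degrees, so that I can pick the small beads out of the corner. Spill nothing, and leave the two vials beside it where they stand.

Things in the scene. Friction and masses are not known exactly. Their poses are not given: they have to be found in the camera images.
- tray: loose wooden tray, 169 x 160 mm, 0.2 to 0.4 kg, shaped like a house from above: straight back, parallel sides, two walls meeting at a right angle in a pointed nose. Origin at its underside, mid-tray; x runs from nose to back, z up. Floor 4 mm thick, rim at z = 0.040. Inside: nose corner x = -0.085, back x = 0.065; shoulders at x = -0.010, y = +-0.075
- tray_bar (a point): middle of the fixed steel bar, 6 mm thick, that crosses the nose along tray y at tray x = -0.027; its underside is 22.5 mm above the tray's floor. Beyond it towards the nose (smaller tray x) lies the pointed corner
- tray_grip (a point): the place to take the tray: middle of the darker back board's round-topped grip tongue, at tray x = 0.071, 66 mm above the tray's underside. The board is 12 mm thick along tray x; the tongue is 64 mm wide along tray y and stands from 43 to 88 mm above the underside, the walls beside it end at 40 mm. Same axes as the tray
- tray_nose (a point): outer lower tip of the tray's nose, at tray x = -0.092, level with the underside
- small_0_center (a point): small round pierced bead, about 20 mm across, 12 g: silver, engraved; the point is its centre. It rolls freely and passes under the bar
- small_1_center (a point): small round pierced bead, about 20 mm across, 12 g: plain glass; the point is its centre. It rolls freely and passes under the bar
- small_2_center (a point): small round pierced bead, about 20 mm across, 12 g: silver, engraved; the point is its centre. It rolls freely and passes under the bar
- big_0_center (a point): big brown carved wooden bead, 30 x 26 x 25 mm, 18 g; the point is its centre. It is too thick to pass under the bar, rolls poorly, and against the bar it can trap a small bead beside it until the tray is tipped back and sideways
- big_1_center (a point): big brown carved wooden bead, 30 x 26 x 25 mm, 18 g; the point is its centre. It is too thick to pass under the bar, rolls poorly, and against the bar it can trap a small bead beside it until the tray is tipped back and sideways
- vial_a: bystander: upright capped vial of beads, 29 mm across, 52 mm tall; origin at the centre of its underside
- vial_b: bystander: upright capped vial of beads, 29 mm across, 52 mm tall; origin at the centre of its underside

How it is judged:
By the outcome, as a careful person would: the job done as asked, in the order asked, and still so for the second after the job is handed in, while the arm keeps its last pose, push and grip.
It also fails if it takes over 56 s, if anything falls off the work surface, if the arm or the gripper's body presses on something with over 40 N, if the wrist force passes 120 N, or if a joint passes its speed limit or range.

## Working session

There is one attempt and no reset: what is moved stays moved. The work goes in short steps, Python scripts to look and compute and a tool call to move; the robot and the scene stay as the last step left them, time stands still between calls to the robot, and variables do not carry over. Pictures are saved under pics/ and viewed, and the job is handed in when it is done.

Besides the shell and the picture viewer there is one more tool, called as name([rows], argument=value, ...), one row to a line, values as JSON. play_rows: Moves the arm, as the interface text tells. Its arguments: {"type":"object","properties":{"commands":{"type":"array"},"grip_force":{"type":"number"}},"required":["commands"]}

```bash
ls; mkdir -p pics; python3 - <<'E'
from station import env
import cv2
o=env.get_obs();print({k:o[k] for k in('time','tool_pos','orientation','grip_width','wrist_force')})
for n in('scene','side','wrist'):
    im=env.capture(n);cv2.imwrite(f'pics/{n}0.png',cv2.cvtColor(im,cv2.COLOR_RGB2BGR))
    print(n,env.camera_info(n))
E
```

```text
pics
{'time': 0.0, 'tool_pos': array([5.74406581e-01, 4.71890856e-05, 2.52386665e-01]), 'orientation': array([[ 3.49526866e-05,  9.99998058e-01, -1.97072240e-03],
       [ 9.99999979e-01, -3.45556430e-05,  2.01504784e-04],
       [ 2.01436293e-04, -1.97072940e-03, -9.99998038e-01]]), 'grip_width': 0.08550283782914517, 'wrist_force': array([ 0.74455527, -0.38357005, -0.17553944])}
scene {'K': array([[443.93200381,   0.        , 326.65637625],
       [  0.        , 443.93200381, 237.88936665],
       [  0.        ,   0.        ,   1.        ]]), 'distortion': array([-0.109418,  0.      ,  0.      ,  0.      ,  0.      ]), 'R': array([[-0.89275799, -0.45010454,  0.019725  ],
       [-0.2720324 ,  0.50362768, -0.81997411],
       [ 0.35914002, -0.73740427, -0.57206065]]), 't': array([0.5886815 , 0.1692641 , 0.79149889])}
side {'K': array([[567.82431043,   0.        , 317.4177537 ],
       [  0.        , 567.82431043, 250.06780265],
       [  0.        ,   0.        ,   1.        ]]), 'distortion': array([0.02371865, 0.        , 0.        , 0.        , 0.        ]), 'R': array([[ 0.97531899, -0.219911  , -0.01979945],
       [-0.15962146, -0.64028216, -0.75137191],
       [ 0.15255771,  0.73598771, -0.65958186]]), 't': array([-0.55044037,  0.24374093,  0.84396381])}
wrist {'K': array([[337.72382504,   0.        , 322.59397888],
       [  0.        , 337.72382504, 234.21565801],
       [  0.        ,   0.        ,   1.        ]]), 'distortion': array([-0.04505605,  0.        ,  0.        ,  0.        ,  0.        ]), 'hand_eye': array([[-1.01032569e-03, -9.51353858e-01, -3.08098711e-01,
         7.91718034e-02],
       [ 9.99999393e-01, -8.25696419e-04, -7.29622009e-04,
        -7.29681468e-04],
       [ 4.39732712e-04, -3.08099261e-01,  9.51354115e-01,
        -1.20537701e-01],
       [ 0.00000000e+00,  0.00000000e+00,  0.00000000e+00,
         1.00000000e+00]])}
```

View pics/scene0.png

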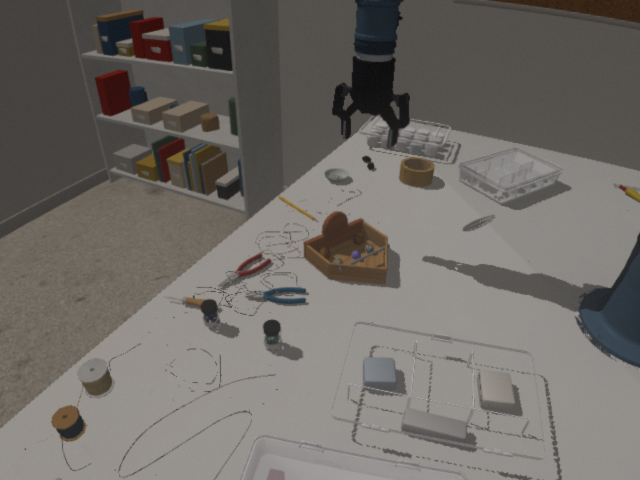

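View pics/side0.png

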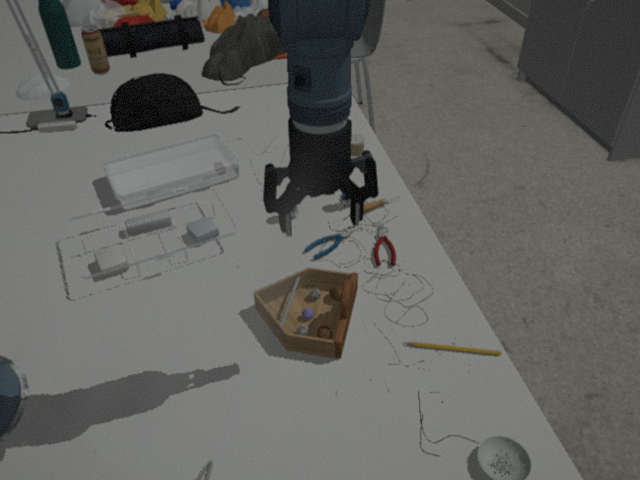

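View pics/wrist0.png

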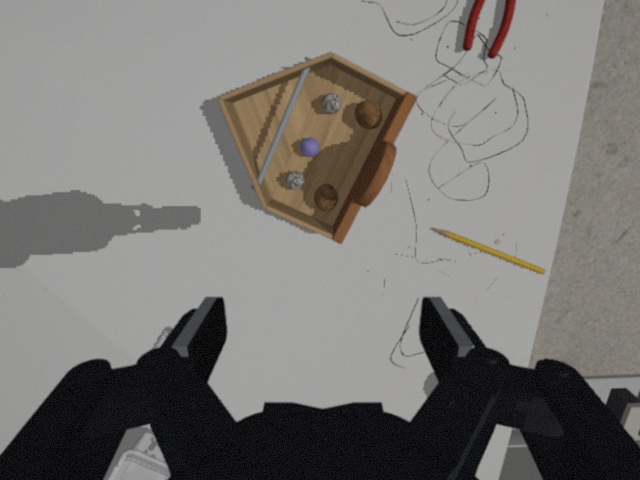

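The tray's nose points back towards the robot and to its left. The tongue is at about (378,175) in the wrist view. The small beads are at (331,103), (310,147) and (295,180), and the big ones behind them at (369,114) and (326,197). The vials are at (210,312) and (272,333) in the scene view.

```bash
cat > h.py <<'E'
from station import env
import cv2,numpy as np
def ray(n,uv,obs=None):
    c=env.camera_info(n);p=cv2.undistortPoints(np.array([[uv]],float),c['K'],c['distortion'])[0,0]
    d=np.array([p[0],p[1],1.])
    if n=='wrist':
        H=c['hand_eye'];Rw=obs['orientation'];return Rw@H[:3,3]+obs['tool_pos'],Rw@H[:3,:3]@d
    return -c['R'].T@c['t'],c['R'].T@d
def plane(n,uv,z,obs=None):
    o,d=ray(n,uv,obs);return o+d*(z-o[2])/d[2]
def proj(n,X,obs=None):
    c=env.camera_info(n);X=np.atleast_2d(X)
    if n=='wrist':
        H=c['hand_eye'];R=(obs['orientation']@H[:3,:3]).T;t=-R@(obs['orientation']@H[:3,3]+obs['tool_pos'])
    else:R,t=c['R'],c['t']
    return cv2.projectPoints(X,cv2.Rodrigues(R)[0],t,c['K'],c['distortion'])[0][:,0]
E
python3 - <<'E'
from h import *
im=cv2.imread('pics/wrist0.png')
cv2.imwrite('pics/wz.png',cv2.resize(im[40:260,190:440],None,fx=3,fy=2.7,interpolation=cv2.INTER_CUBIC))
o=env.get_obs()
for nm,uv,z in[('nose',(221,100),.04),('shL',(332,54),.04),('shR',(266,208),.04),('bkL',(415,95),.04),('bkR',(338,242),.04),('s0',(331,103),.014),('g',(310,147),.014),('s2',(295,180),.014)]:
    print(nm,plane('wrist',uv,z,o).round(4))
for uv in((210,312),(272,333)):print('vial top',plane('scene',uv,.045).round(3))
E
```

```text
nose [0.479  0.1024 0.04  ]
shL [0.5818 0.1408 0.04  ]
shR [ 0.5159 -0.0007  0.04  ]
bkL [0.6587 0.1065 0.04  ]
bkR [ 0.5893 -0.0371  0.04  ]
s0 [0.5817 0.1008 0.014 ]
g [0.5602 0.0578 0.014 ]
s2 [0.5439 0.0236 0.014 ]
vial top [0.699 0.365 0.045]
vial top [0.58  0.355 0.045]
```

View pics/wz.png

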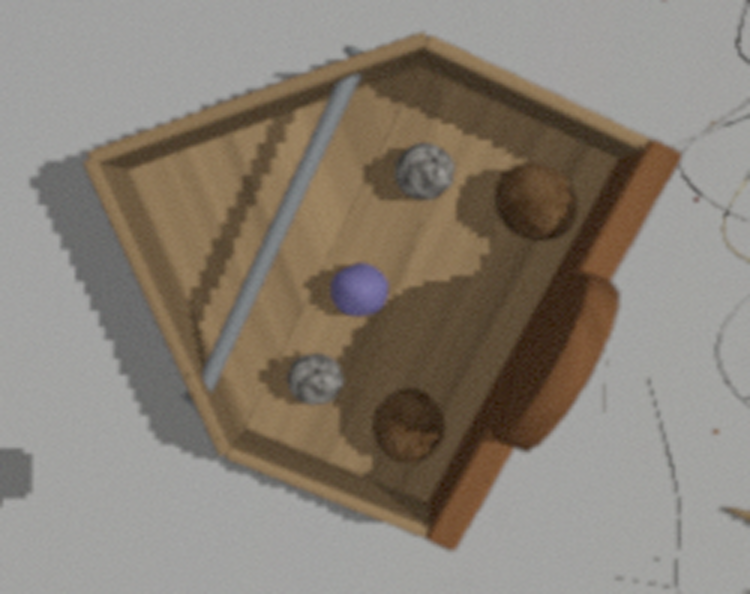

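```bash
python3 - <<'E'
from h import *
o=env.get_obs()
uv=[(88,158),(425,35),(222,455),(680,155),(455,548)]
P=np.array([plane('wrist',(190+u/3,40+v/2.7),.04,o)[:2] for u,v in uv])
M=np.array([[-.092,0],[-.012,.08],[-.012,-.08],[.077,.08],[.077,-.08]])
A=[];b=[]
for m,p in zip(M,P):
    A+=[[m[0],-m[1],1,0],[m[1],m[0],0,1]];b+=list(p)
s,res,_,_=np.linalg.lstsq(np.array(A),np.array(b),rcond=None)
print('scale',np.hypot(s[0],s[1]),'ang',np.degrees(np.arctan2(s[1],s[0])),'org',s[2:])
print((np.array(A)@s-b).reshape(-1,2).round(4)*1000)
a=np.arctan2(s[1],s[0]);R=np.array([[np.cos(a),-np.sin(a)],[np.sin(a),np.cos(a)]])
g=np.r_[R@[.071,0]+s[2:],.066];print('grip',g)
def W(p):return np.r_[R@p[:2]+s[2:],p[2]]
T=[W((.071,0,.088)),W((.077,.032,.06)),W((.077,-.032,.06)),W((-.092,0,.04)),W((-.012,.08,.04)),W((-.012,-.08,.04)),W((.077,.08,.04)),W((.077,-.08,.04)),g]
for n in('wrist','side','scene'):
    im=cv2.imread(f'pics/{n}0.png');q=proj(n,np.array(T),o)
    im=cv2.resize(im,None,fx=3,fy=3,interpolation=cv2.INTER_CUBIC)
    for u in q: cv2.circle(im,tuple(int(v*3+1) for v in u),4,(0,255,0),-1)
    c=(q.mean(0)*3).astype(int);im=im[max(0,c[1]-300):c[1]+300,max(0,c[0]-400):c[0]+400]
    cv2.imwrite(f'pics/ov_{n}.png',im)
# tongue top from side/scene
E
```

```text
scale 0.9826548839209719 ang -25.296082348656142 org [0.55855825 0.06526675]
[[-0.8  0.2]
 [-0.  -0.2]
 [ 0.4  0.4]
 [ 0.1 -0.4]
 [ 0.2  0.1]]
grip [0.62275019 0.03492873 0.066     ]
```

View pics/ov_side.png

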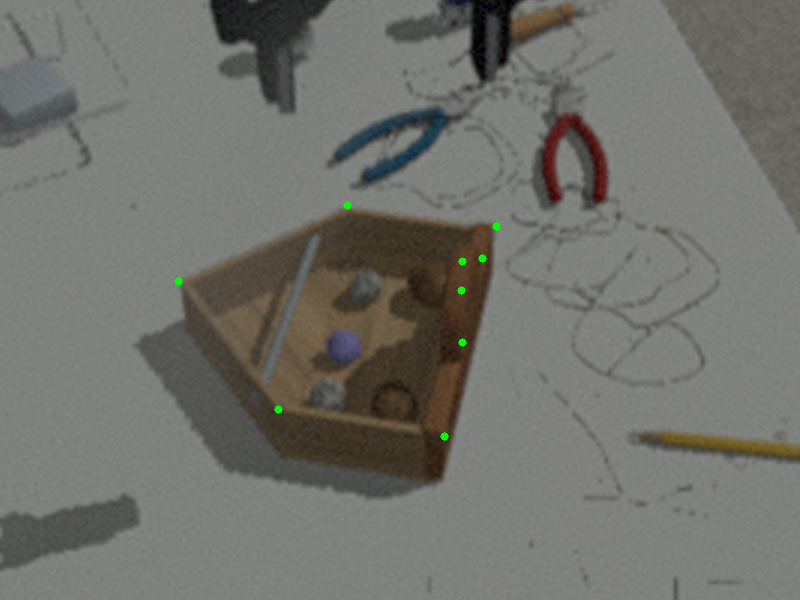

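View pics/ov_scene.png

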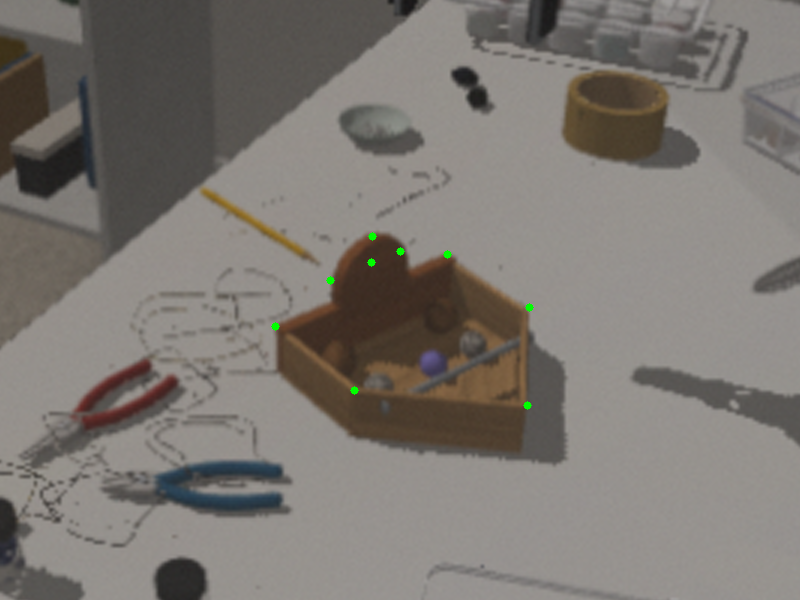

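View pics/ov_wrist.png

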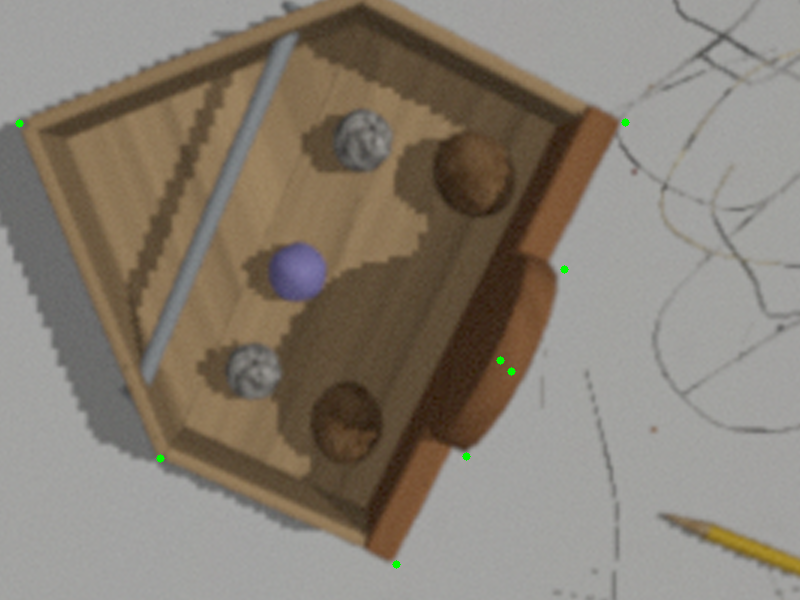

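play_rows([
  [1.2, 1.6, 0, 0, 0, 0, 1],
  [1.2, 1.6, 1, 0, 0, 0, 1],
  [1.1, 1.6, 1, 0, 0, 0, 1],
  [0, 0, 2, 0, 0, 6.3, 1],
  [0, 0, 2, 0, 0, 6.3, 1],
  [0, 0, 2, 0, 0, 6.3, 1],
  [0, 0, 1, 0, 0, 6.4, 1],
  [0, 0, 0, 0, 0, 0, 1],
])

```text
time: 0.95
tool_pos: [0.6213, 0.0351, 0.1608]
orientation: [[0.427, 0.904, -0.005], [0.904, -0.427, 0.0], [-0.002, -0.004, -1.0]]
wrist_force: [-0.3, -0.4, 0.7]
grip_width: 0.0852
```

```bash
cat > d.py <<'E'
from h import *
o=env.get_obs();R=o['orientation']
print(o['time'],o['tool_pos'],np.degrees(np.arctan2(R[1,1],R[0,1])),R[:,2])
im=env.capture('wrist');cv2.imwrite('pics/w1.png',im[:,:,::-1])
print('delta tool cm',R.T@(np.array([.6228,.0349,.069])-o['tool_pos'])*100)
E
python3 d.py
```

```text
0.95 [0.62127286 0.0350889  0.16084704] -25.286896169672424 [-4.79823552e-03  2.22169984e-04 -9.99988464e-01]
delta tool cm [0.06513016 0.18686761 9.18386126]
```

View pics/w1.png

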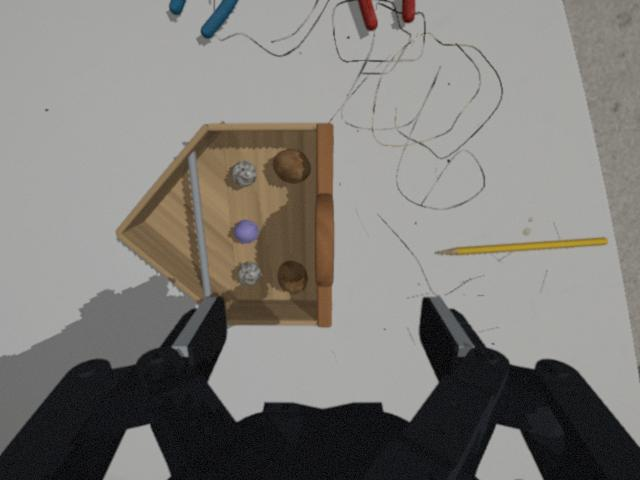

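play_rows([
  [0, 0.2, 2.5, 0, 0, 0, 1],
  [0, 0, 2.5, 0, 0, 0, 1],
  [0, 0, 2.2, 0, 0, 0, 1],
  [0, 0, 1.5, 0, 0, 0, 1],
  [0, 0, 0.5, 0, 0, 0, 1],
  [0, 0, 0, 0, 0, 0, 1],
])

```text
time: 1.6
tool_pos: [0.6248, 0.0341, 0.0714]
orientation: [[0.426, 0.905, -0.0], [0.905, -0.426, 0.0], [-0.0, -0.0, -1.0]]
wrist_force: [0.0, -0.4, -0.1]
grip_width: 0.0854
```

```bash
python3 d.py
```

```text
1.6 [0.62481357 0.03414746 0.07142411] -25.233428486287895 [-3.02957866e-04  2.43583073e-06 -9.99999954e-01]
delta tool cm [-0.01773604 -0.2141575   0.24247218]
```

View pics/w1.png

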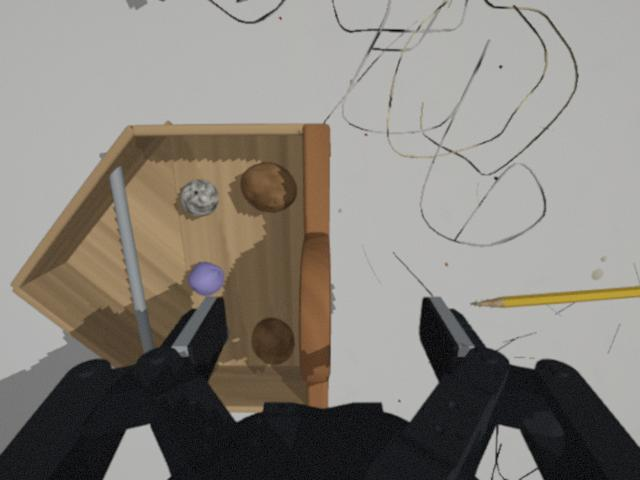

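play_rows([
  [0, -0.2, 0.2, 0, 0, 0, 1],
  [0, 0, 0, 0, 0, 0, 0.5],
  [0, 0, 0, 0, 0, 0, 0.25],
  [0, 0, 0, 0, 0, 0, 0.18],
  [0, 0, 0, 0, 0, 0, 0.1],
  [0, 0, 0, 0, 0, 0, 0],
  [0, 0, 0, 0, 0, 0, 0],
  [0, 0, 0, 0, 0, 0, 0],
], grip_force=30)

```text
time: 2.45
tool_pos: [0.6229, 0.0351, 0.0695]
orientation: [[0.427, 0.904, -0.0], [0.904, -0.427, 0.0], [0.0, -0.0, -1.0]]
wrist_force: [-1.5, 1.0, 2.8]
grip_width: 0.0116
```

play_rows([
  [0, 0, 0, 0, 0, 0, 0],
  [0, 0, 0, 0, 0, 0, 0],
  [0, 0, 0, 0, 0, 0, 0],
], grip_force=90)

```text
time: 2.75
tool_pos: [0.6232, 0.035, 0.0696]
orientation: [[0.427, 0.904, 0.001], [0.904, -0.427, 0.0], [0.0, 0.0, -1.0]]
wrist_force: [-1.0, 0.2, 4.1]
grip_width: 0.011
```

```bash
python3 d.py
```

```text
2.75 [0.62322008 0.03501791 0.06962468] -25.298102896639243 [ 5.42155104e-04  3.08553619e-05 -9.99999853e-01]
delta tool cm [-0.02862761 -0.0329703   0.06244444]
```

View pics/w1.png

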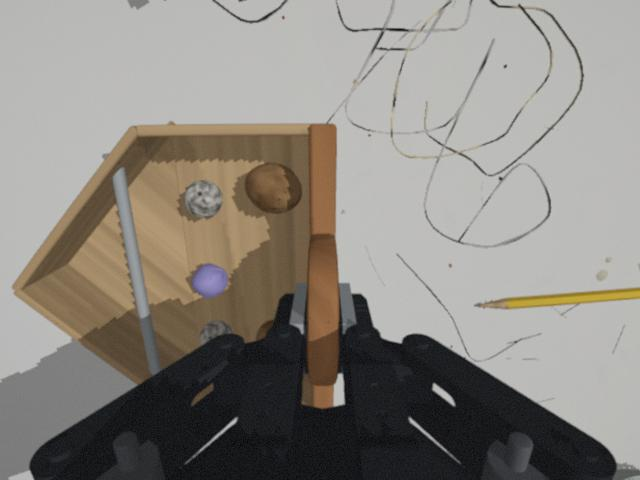

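play_rows([
  [0, 0, -0.4, 0, 0, 0, 0],
  [0, 0, -0.8, 0, 0, 0, 0],
  [0, 0, -1.2, 0, 0, 0, 0],
  [0, 0, -1.6, 0, 0, 0, 0],
  [0, 0, -2, 0, 0, 0, 0],
  [0, 0, -2, 0, 0, 0, 0],
  [0, 0, -2, 0, 0, 0, 0],
  [0, 0, -2, 0, 0, 0, 0],
])

```text
time: 3.6
tool_pos: [0.6231, 0.0349, 0.191]
orientation: [[0.427, 0.904, 0.001], [0.904, -0.427, -0.0], [0.0, 0.001, -1.0]]
wrist_force: [0.4, 0.2, -2.9]
grip_width: 0.0109
```

play_rows([
  [0, 0, -2, 0, 0, 0, 0],
  [0, 0, -2, 0, 0, 0, 0],
  [0, 0, -2, 0, 0, 0, 0],
  [0, 0, -2, 0, 0, 0, 0],
  [0, 0, -1.5, 0, 0, 0, 0],
  [0, 0, -1, 0, 0, 0, 0],
  [0, 0, -0.5, 0, 0, 0, 0],
  [0, 0, 0, 0, 0, 0, 0],
])

```text
time: 4.4
tool_pos: [0.6233, 0.035, 0.3]
orientation: [[0.427, 0.904, 0.001], [0.904, -0.427, -0.0], [0.0, 0.001, -1.0]]
wrist_force: [1.0, 0.1, -2.5]
grip_width: 0.0106
```

```bash
python3 d.py; python3 - <<'E'
from h import *
for n in('side','scene'):cv2.imwrite(f'pics/{n}1.png',env.capture(n)[:,:,::-1])
E
```

```text
4.4 [0.62329376 0.03495526 0.29995217] -25.302573915014914 [ 1.15434282e-03 -1.06183596e-04 -9.99999328e-01]
delta tool cm [-0.03527592 -0.06742769 23.09514557]
```

View pics/w1.png

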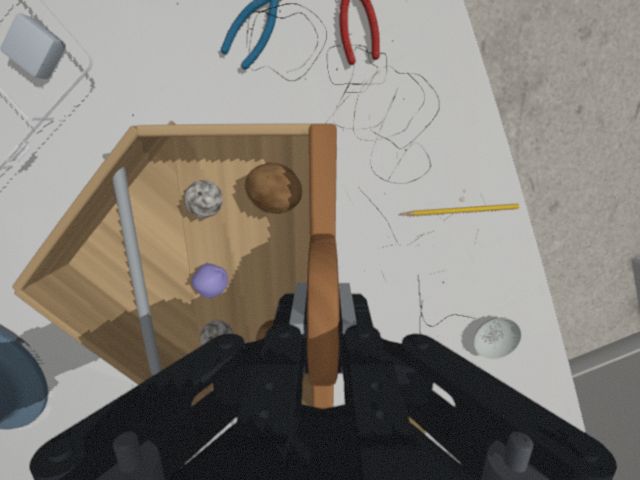

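View pics/side1.png

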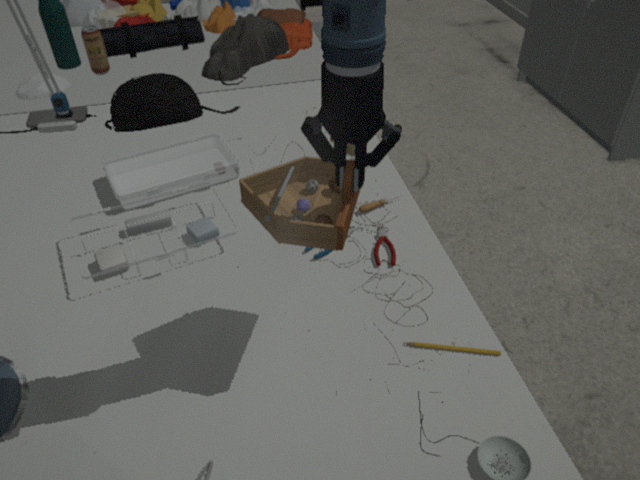

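play_rows([
  [0, 0, 0, -1, 0, 0, 0],
  [0, 0, 0, -2, 0, 0, 0],
  [0, 0, 0, -2, 0, 0, 0],
  [0, 0, 0, -2, 0, 0, 0],
  [0, 0, 0, -1, 0, 0, 0],
  [0, 0, 0, 0, 0, 0, 0],
  [0, 0, 0, 0, 0, 0, 0],
  [0, 0, 0, 0, 0, 0, 0],
])

```text
time: 5.35
tool_pos: [0.6231, 0.0349, 0.2991]
orientation: [[0.428, 0.895, 0.125], [0.904, -0.423, -0.059], [-0.0, 0.139, -0.99]]
wrist_force: [-0.6, -0.6, -3.3]
grip_width: 0.0108
```

```bash
cat > l.py <<'E'
from h import *
o=env.get_obs();R=o['orientation'];p=o['tool_pos']
w=env.capture('wrist')[:,:,::-1];s=env.capture('side')[:,:,::-1]
q=proj('side',p+R@[0,-.09,.05])[0].astype(int)
y0=int(np.clip(q[1]-100,0,280));x0=int(np.clip(q[0]-130,0,380))
s=cv2.resize(s[y0:y0+200,x0:x0+260],(520,400),interpolation=cv2.INTER_CUBIC)
w=cv2.resize(w[100:420,0:360],(450,400))
im=np.hstack([s,w]);im=cv2.resize(im,(800,330));cv2.imwrite('pics/l.png',im)
# nose: tray frame x=R[:,1], z=-R[:,2]; grip (tcp+3mm) at x=.071,z=.066
n=p+.003*R[:,2]+R[:,1]*(-.092-.071)+R[:,2]*.066
print('t',o['time'],p.round(3),'tilt',np.degrees(np.arcsin(R[2,1])).round(1),'roll',np.degrees(np.arcsin(R[2,0])).round(1),'nose',n.round(3),o['joint_pos'].round(2),o['grip_width'],o['wrist_force'].round(1))
E
python3 l.py
```

```text
t 5.35 [0.623 0.035 0.299] tilt 8.0 roll -0.0 nose [0.486 0.1   0.208] [-0.02  0.37  0.17  1.25 -0.06  1.99] 0.010763404039431088 [-0.6 -0.6 -3.3]
```

View pics/l.png

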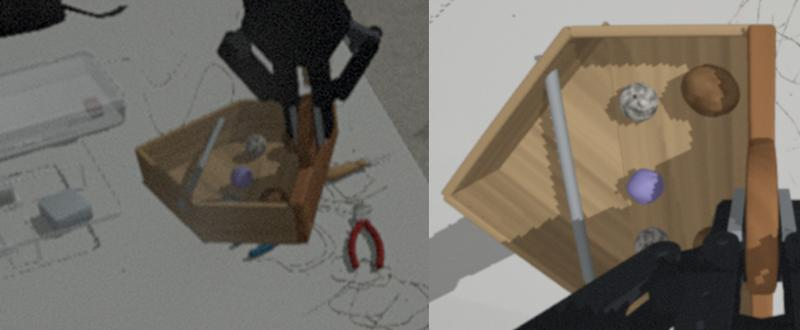

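play_rows([
  [0, 0, 0, -1.5, 0, 0, 0],
  [0, 0, 0, -2, 0, 0, 0],
  [0, 0, 0, -1.5, 0, 0, 0],
  [0, 0, 0, 0, 0, 0, 0],
  [0, 0, 0, 0, 0, 0, 0],
  [0, 0, 0, 0, 0, 0, 0],
])

```text
time: 6.05
tool_pos: [0.6233, 0.0348, 0.2992]
orientation: [[0.428, 0.881, 0.203], [0.904, -0.417, -0.096], [-0.0, 0.224, -0.974]]
wrist_force: [0.3, 0.0, -2.8]
grip_width: 0.011
```

```bash
python3 l.py
```

```text
t 6.05 [0.623 0.035 0.299] tilt 13.0 roll -0.0 nose [0.494 0.096 0.195] [-0.    0.3   0.06  1.13 -0.1   2.  ] 0.010960227525576391 [ 0.3  0.  -2.8]
```

View pics/l.png

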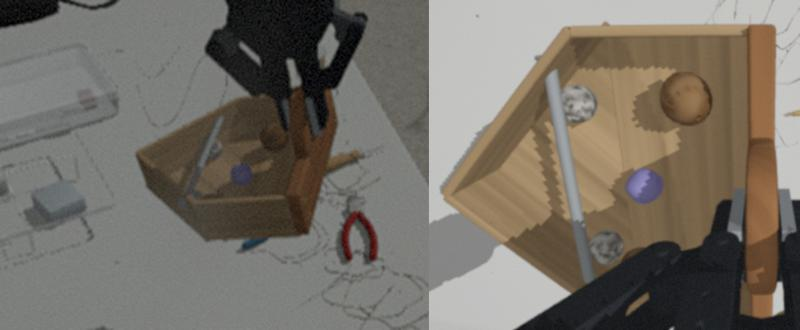

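play_rows([
  [0, 0, 0, 0, 0, 0, 0],
  [0, 0, 0, 0, 0, 0, 0],
  [0, 0, 0, 0, 0, 0, 0],
  [0, 0, 0, 0, 0, 0, 0],
])

```text
time: 6.55
tool_pos: [0.623, 0.035, 0.2993]
orientation: [[0.427, 0.881, 0.203], [0.904, -0.416, -0.096], [-0.0, 0.225, -0.974]]
wrist_force: [0.2, 0.3, -2.6]
grip_width: 0.0108
```

```bash
python3 l.py
```

```text
t 6.55 [0.623 0.035 0.299] tilt 13.0 roll -0.0 nose [0.494 0.096 0.195] [-0.    0.3   0.06  1.13 -0.1   2.  ] 0.010815074952120439 [ 0.2  0.3 -2.6]
```

View pics/l.png

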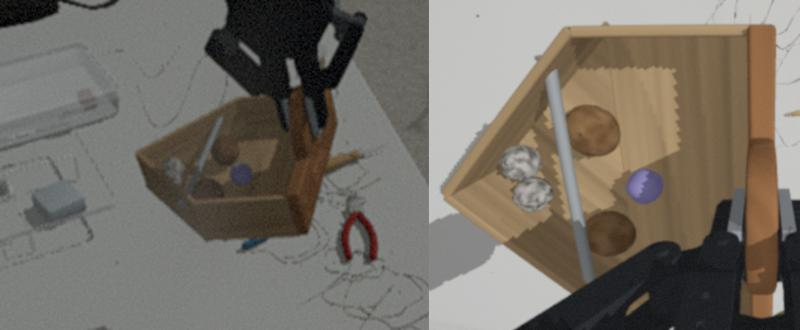

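play_rows([
  [0, 0, 0, -1.5, 0, 0, 0],
  [0, 0, 0, -2, 0, 0, 0],
  [0, 0, 0, -1.5, 0, 0, 0],
  [0, 0, 0, 0, 0, 0, 0],
  [0, 0, 0, 0, 0, 0, 0],
  [0, 0, 0, 0, 0, 0, 0],
])

```text
time: 7.25
tool_pos: [0.6232, 0.0349, 0.2994]
orientation: [[0.428, 0.86, 0.279], [0.904, -0.407, -0.132], [0.0, 0.309, -0.951]]
wrist_force: [0.1, -0.8, -3.8]
grip_width: 0.0108
```

```bash
python3 l.py
```

```text
t 7.25 [0.623 0.035 0.299] tilt 18.0 roll 0.0 nose [0.502 0.092 0.183] [ 0.02  0.24 -0.05  1.   -0.14  2.01] 0.010767894580190281 [ 0.1 -0.8 -3.8]
```

View pics/l.png

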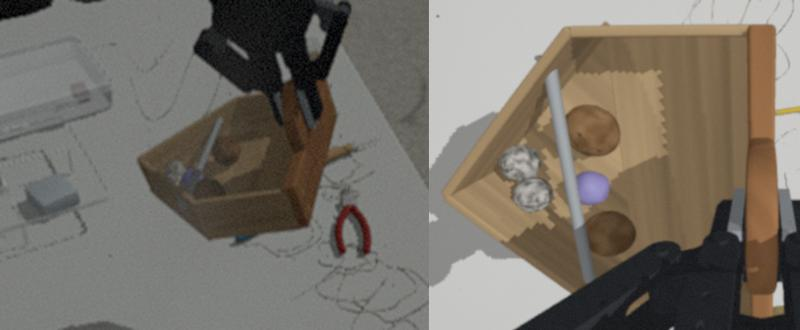

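Both silver beads are past the bar in the corner. The glass bead is between the two big beads and moving towards the bar, so I'll tip further.

play_rows([
  [0, 0, 0, -2, 0, 0, 0],
  [0, 0, 0, -3, 0, 0, 0],
  [0, 0, 0, -3, 0, 0, 0],
  [0, 0, 0, -2, 0, 0, 0],
  [0, 0, 0, 0, 0, 0, 0],
  [0, 0, 0, 0, 0, 0, 0],
  [0, 0, 0, 0, 0, 0, 0],
  [0, 0, 0, 0, 0, 0, 0],
])

```text
time: 8.15
tool_pos: [0.6236, 0.0348, 0.2996]
orientation: [[0.428, 0.798, 0.424], [0.904, -0.378, -0.201], [0.0, 0.469, -0.883]]
wrist_force: [0.2, -0.1, -2.6]
grip_width: 0.0107
```

```bash
python3 l.py
```

```text
t 8.15 [0.624 0.035 0.3  ] tilt 28.0 roll 0.0 nose [0.523 0.083 0.162] [ 0.06  0.13 -0.25  0.76 -0.23  2.02] 0.010709962372517484 [ 0.2 -0.1 -2.6]
```

View pics/l.png

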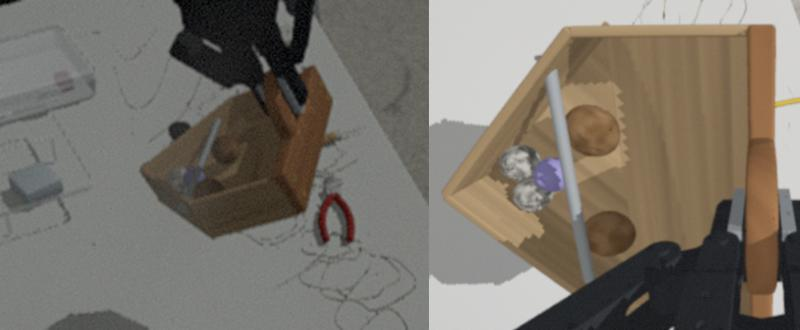

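```bash
cat > m.py <<'E'
from h import *
o=env.get_obs();R=o['orientation'];p=o['tool_pos']
im=env.capture('wrist');cv2.imwrite('pics/fin.png',im[:,:,::-1])
Rt=np.c_[R[:,1],R[:,0],-R[:,2]]; org=p+.003*R[:,2]-Rt@[.071,0,.066]
def tr(uv,z):
    a,d=ray('wrist',uv,o);a=Rt.T@(a-org);d=Rt.T@d;return a+d*(z-a[2])/d[2]
s=lambda u,v:((u/800*970-520)/450*360,100+v*400/330/400*320)
for nm,uv,z in[('silverA',(519,162),.014),('silverB',(531,195),.014),('glass',(549,174),.014),('big',(593,130),.017),('big2',(610,233),.017),('nose rim',(445,195),.04),('bar up end',(551,72),.0295)]:
    print(nm,np.round(s(*uv)),tr(s(*uv),z).round(4))
hsv=cv2.cvtColor(im,cv2.COLOR_RGB2HSV);m=cv2.inRange(hsv,(110,60,40),(140,255,255));m[:150]=0;m[:,300:]=0
k,_,st,c=cv2.connectedComponentsWithStats(m);i=1+st[1:,4].argmax();print('glass mask',st[i],c[i],tr(c[i],.014))
print('det',np.linalg.det(Rt),o['time'])
cv2.imwrite('pics/fz.png',cv2.resize(im[200:340,0:220,::-1],None,fx=3.6,fy=3.6,interpolation=cv2.INTER_CUBIC))
E
python3 m.py
```

```text
silverA [ 87. 257.] [-0.0647  0.0081  0.014 ]
silverB [ 99. 289.] [-0.0621 -0.0123  0.014 ]
glass [117. 269.] [-0.0488  0.0009  0.014 ]
big [159. 226.] [-0.018   0.0274  0.017 ]
big2 [176. 326.] [-0.0177 -0.0349  0.017 ]
nose rim [ 16. 289.] [-0.0881  0.0006  0.04  ]
bar up end [118. 170.] [-0.0275  0.0593  0.0295]
glass mask [102 253  29  33 716] [116.41620112 269.51256983] [-0.04891739  0.00040644  0.014     ]
det 1.0000000000000002 8.25
```

View pics/fz.png

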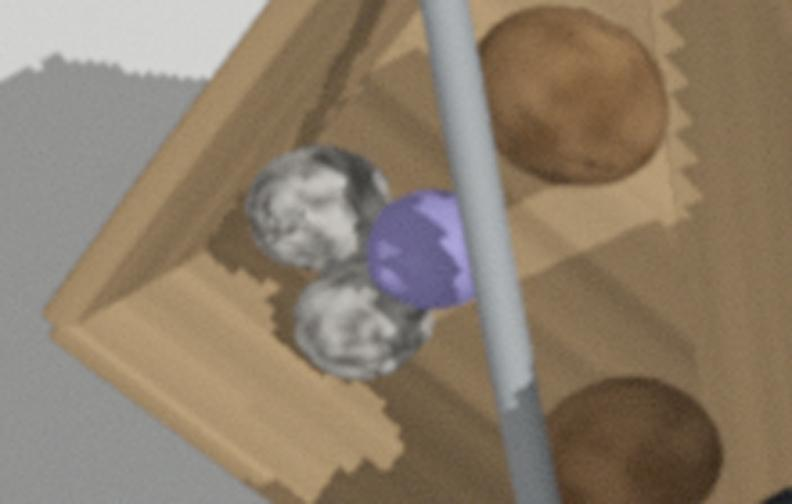

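play_rows([
  [0, 0, 0, 0, 0, 0, 0],
  [0, 0, 0, 0, 0, 0, 0],
  [0, 0, 0, 0, 0, 0, 0],
  [0, 0, 0, 0, 0, 0, 0],
  [0, 0, 0, 0, 0, 0, 0],
  [0, 0, 0, 0, 0, 0, 0],
])

```text
time: 8.9
tool_pos: [0.623, 0.035, 0.2993]
orientation: [[0.427, 0.798, 0.425], [0.904, -0.377, -0.201], [0.0, 0.47, -0.883]]
wrist_force: [-0.7, -0.6, -5.0]
grip_width: 0.0112
```

```bash
python3 l.py; python3 m.py; python3 - <<'E'
from h import *
o=env.get_obs();R=o['orientation'];p=o['tool_pos']
Rt=np.c_[R[:,1],R[:,0],-R[:,2]]; org=p+.003*R[:,2]-Rt@[.071,0,.066]
T=np.array([[-.092,0,0],[-.092,0,.04],[-.012,.08,.04],[-.012,-.08,.04],[.077,.08,.04],[.077,-.08,.04],[-.027,0,.0295]])@Rt.T+org
out=[]
for n in('side','scene'):
    im=env.capture(n)[:,:,::-1].copy();cv2.imwrite(f'pics/{n}_end.png',im)
    q=proj(n,T);im=cv2.resize(im,None,fx=2.5,fy=2.5,interpolation=cv2.INTER_CUBIC)
    for u in q:cv2.circle(im,tuple(int(v*2.5+1) for v in u),3,(0,255,0),-1)
    c=(q.mean(0)*2.5).astype(int);y=max(0,c[1]-280);x=max(0,c[0]-200);out.append(im[y:y+560,x:x+400])
cv2.imwrite('pics/end.png',np.hstack(out))
E
```

```text
t 8.9 [0.623 0.035 0.299] tilt 28.0 roll 0.0 nose [0.522 0.083 0.162] [ 0.06  0.13 -0.25  0.76 -0.23  2.02] 0.011162620687747121 [-0.7 -0.6 -5. ]
silverA [ 87. 257.] [-0.0647  0.0081  0.014 ]
silverB [ 99. 289.] [-0.0621 -0.0123  0.014 ]
glass [117. 269.] [-0.0488  0.0009  0.014 ]
big [159. 226.] [-0.018   0.0274  0.017 ]
big2 [176. 326.] [-0.0177 -0.0349  0.017 ]
nose rim [ 16. 289.] [-0.0881  0.0006  0.04  ]
bar up end [118. 170.] [-0.0275  0.0593  0.0295]
glass mask [102 253  29  33 707] [116.40735502 269.52192362] [-0.04892396  0.00040068  0.014     ]
det 1.0 9.0
```

View pics/end.png

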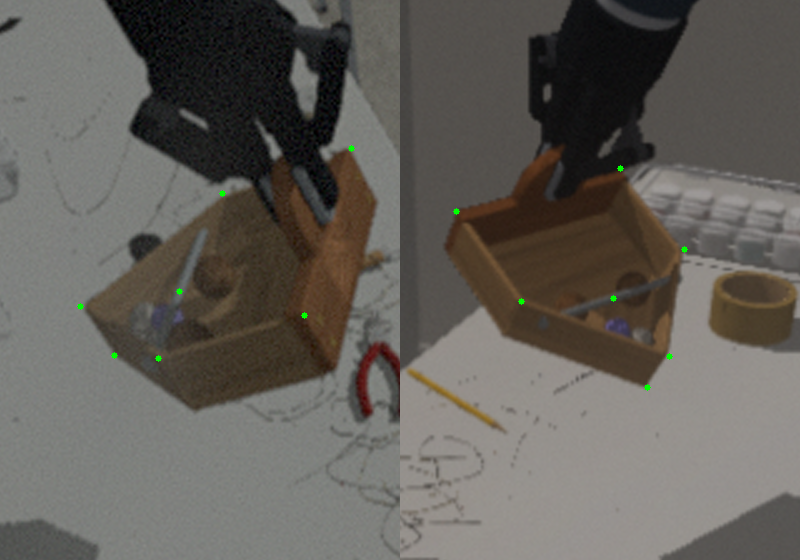

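View pics/scene_end.png

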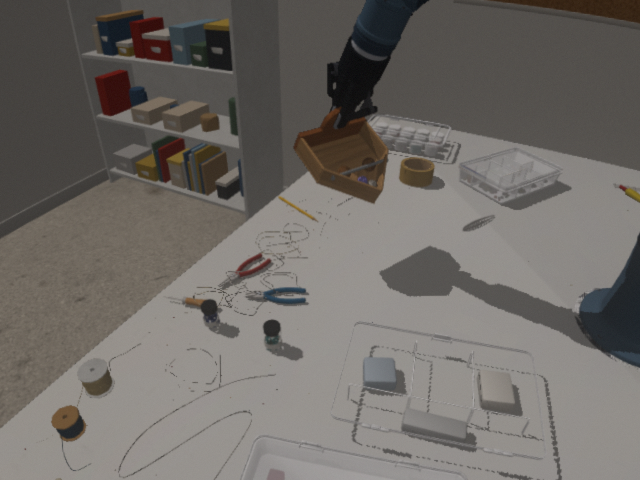

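The predicted tray corners land on the tray in both fixed views, so it hasn't slipped in the grip. All three small beads are in the corner and not moving, both big beads are behind the bar, and the vials are still at (210,312) and (272,333). I'm handing the job in.

```bash
python3 -c "
from station import env
env.close_job();print(env.get_obs()['time'])"
```

```text
the job is handed in; nothing more can be done
the job is handed in; nothing more can be done
```

The beads are sized: all three small ones are in the pointed corner, and both big ones are held behind the bar. I gripped the tray by its tongue at 90 N, lifted it level and tipped it nose down in steps to 28°. No bead got trapped, so it needed no shaking.

Final checks before handing in, at about 9 s:
- **Tray:** it is held steady with its nose about 16 cm above the bench. The tray corners worked out from the arm pose matched both fixed camera views, so it had not slipped.
- **Small beads:** they measured at tray x of about -0.065, -0.062 and -0.049, all past the bar at -0.027. They had not moved when I looked again 0.75 s later. The glass one rests against the two silver ones, a few millimetres clear of the bar.
- **Big beads:** both are behind the bar. They measured at x of about -0.018, nearer the bar than their size allows. I put that down to the assumed bead height, but the pictures plainly show them on the back side.
- **Spills and vials:** all five beads are accounted for in the tray, and both vials are at the same pixels as at the start.

None of these checks failed. The only mismatches were the big-bead reading above and a 2% scale difference in my first tray fit.

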